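# Shut and lock a gearbox cover with its quarter-turn stud

### The job

Swing the gearbox cover down shut, then, with the wing in line with the two marks, press the spring-loaded stud in until you feel it land on its stop and turn it a quarter turn clockwise so that it locks and stays in when you let go. Feel your way, because the depth of the keeper inside is different on every machine: never force the stud or its key against the keeper. Leave the other things on the bench where they are.

Things in the scene. Friction and masses are not known exactly. Their poses are not given: they have to be found in the camera images.
- case: Green gearbox, an open-topped box fixed to the bench: 200 mm along its x, 160 mm along its y, 92 mm high, 6 mm walls, on a foot plate 230 x 190 x 12 mm. Origin at the centre of its underside, z up. The cover is hinged along its top edge at +x (far from the robot); the stud is at its -x end.
- cover (a joint): Hinge angle of the steel cover (205 x 164 mm, 5 mm thick), rad: 0 is shut flat on the case, growing as its -x edge swings up; limit 1.2. The hinge is stiff: the cover stays where it is left, and a push of 1 to 6 N down on its upper face moves it.
- hinge (a point): Point on the hinge line, midway along it, 92 mm above the bench; in the case's frame at x +95 mm, y 0. Axes are the cover's: x from free edge to hinge, z normal to its upper face, which is 5 mm above this point.
- cover_edge (a point): Middle of the cover's free edge, on the upper face, 200 mm from the hinge line. Axes as for the hinge point.
- stud: Dark steel winged stud on the cover, axis normal to it, on its centre line, 160 mm from the hinge line. Origin on the axis, on the cover's upper face while out. Along its z: flange 42 mm dia. from 24 to 29 mm, then a flat wing 36 mm long (its x), 10 mm thick (its y), from 29 to 49 mm. Below the cover, a cross key 22 x 4 x 4 mm parallel to the wing.
- wing (a point): Centre of the stud's wing, on the stud's axis, 10 mm above the flange's upper side, axes as the stud's. Grip the wing here across its thickness; fingertips may bear on the flange to press.
- stud_press (a joint): How far the stud is pressed in, m: 0 fully out, at most 0.023. Its spring takes 4 N to start and 0.5 N more per mm (plus 0.6 N of drag at 10 mm/s). With the cover shut and the wing in line, it meets the stop (a rise to 15 N per mm) at an unknown 0.011 to 0.020 m. Locked and let go, it stays 0.008 to 0.017 m in.
- stud_turn (a joint): Angle of the stud, rad: 0 with the wing along the case's x (in line with the two raised marks on the cover), growing clockwise seen from above, 1.57 with the wing across. End stops at -0.4 and 1.59. Friction keeps it where it is left; it begins up to 0.3 rad off line.
- oil_can: Bystander: blue can standing on the bench, 60 mm in diameter, 150 mm high, origin at the centre of its underside.
- tray: Bystander: red open plastic tray, 160 x 110 x 60 mm, origin at the centre of its underside.
- spanner: Bystander: steel spanner lying flat, 170 mm long.
- bush: Bystander: steel bush, a ring standing on end, 48 mm outside diameter, 40 mm high, origin at the centre of its underside.
- slot (a point): Point on the case right under the shut stud's axis, 92 mm above the bench. Hidden below it is the keeper: a steel plate with a slot along the case's x; the key passes only within 0.12 rad of in line. Its depth varies by 9 mm between machines and is not measured. More than 18 N between key and keeper or stop, beyond the stud's own spring, damages them.
- under_keeper (a point): Same point as slot. Under the keeper plate the key is free to turn from 1.5 mm before it meets the springy stop; it passes below two lugs, and from 1.43 rad on lies under a notch 1.5 mm higher, into which the stud's spring lifts it when let go: that is the lock. Let go anywhere else, it is not locked.

How it is judged:
By the outcome, as a careful person would: the job done as asked, in the order asked, and still so for the second after the job is handed in, with the robot touching nothing.
It also fails if it takes over 70 s, if anything falls off the work surface, if the arm or the gripper's body presses on something with over 40 N, if the wrist force passes 120 N, or if a joint passes its speed limit or range.

### The arm

A 7-joint arm with a two-finger parallel gripper is mounted at the origin on the work surface. World frame = base frame: x ahead of the robot, y to its left, z up, the work surface at z = 0. Lengths are in mm, angles in rad, forces in N, time in s.
With the tool pointing down it reaches from about 400 to 850 mm from the base axis. Payload 4.4 kg.
Tool frame: the origin (TCP) lies midway between the tips of the shut fingers; the grasp point (between the pads) lies 19 mm behind it; z points along the fingers, y is the line along which they close (so a half turn about z gives the same grasp; the last joint's range is limited). The gripper opens to 94 mm and grips with 3 to 60 N. Pads are 16 mm wide; open, the fingers measure 119 mm over their backs; the gripper's body (75 mm by 177 mm) begins 78 mm behind the grasp point.
Start: joints at [-1.378, 0.628, 0.038, 1.517, -0.027, 0.996, -0.02], TCP at [166.323, 628.375, 205.478] pointing down, gripper open.
Joint ranges: [-3.06, 3.06], [-0.37, 2.12], [-1.25, 1.32], [0.18, 2.47], [-1.1, 4.24], [0.23, 1.98], [-2.94, 2.94]. Speed limits (rad/s): [2.57, 2.57, 3.14, 3.14, 3.14, 3.14, 3.14].

### API

Orientations are given as a 3x3 rotation matrix whose columns are the frame's x, y, z axes.
In Python, from rig import bot gives the robot as it stands. The module is installed in compiled form; this text tells all that it offers.
- The arm moves only by the tool carry_out, never from a script. Its arguments are lists of equal length, an entry for each row: "xyz": the shift along the tool's x, y, z as a fraction of full scale, a list of three; "delta_rot": the turn, a rotation vector about the tool's x, y, z as a fraction of full scale, a list of three; "claw": the closure, from 0 (fully open) to 1 (shut). A call has 1 to 8 rows; each row shifts and turns the commanded pose from where the row before left it, along the tool's axes as they then stand; what a row does not reach is not made up. Full scale, the value 1, is 0.05 m for a shift and 8 degrees for a turn. A row lasts 1/10 s, in which the tool goes at most 50 mm and 8.59 degrees, less where a joint would pass 70% of its speed; a pose out of reach is approached as far as the arm can. A call with a number of a shift or a turn outside -1 to 1 is refused whole. A call with a gripper value outside its range is refused whole. The fingers move at their own pace and stop on an object; "squeeze" is the grip in N (left out, the last holds). Time passes only in rows, so rows that do not move let the fingers close. It gives the time, the measured TCP pose, the force, the opening and the grip force at its end, in the units of the state.
- bot.sense(): the state, without advancing time (a new reading comes with each control period).
- bot.capture(name): name is "scene" or "top" or "wrist"; returns the picture (480x640x3 uint8, blue, green, red); there is no depth.
- bot.camera_params(name): a dict with "intrinsics" (3x3 intrinsics, pixels), "origin" and "rotation" of the camera in the world. Camera axes: x right, y down, z forward; pixel columns grow to the right and rows downward; lengths in mm; the calibration is good to about 2 mm. The wrist camera is an equidistant fisheye: a pixel r from the principal point sees the ray r / f radians off the axis. A picture is of the moment at which its call begins: read the wrist's pose just before it. camera_params takes no time and is no camera call; for the wrist camera it gives the pose at the moment of the call.
- bot.hand_in(): hands the job in; it is judged then, once.
The state is a dict: "t": time; "joint_pos": joint angles; "qd": joint speeds; "joint_efforts": joint torques, N m; "tcp_pos": TCP position; "orientation": TCP orientation; "wrist_force": force on the tool from outside, world axes, zero at the start; "moment": the same for the moment, N m; "grip_width": opening from 0.0 (shut) to 1.0 (fully open); "grasp_force": force on a finger pad.
Only numpy, scipy, OpenCV 4.12 (cv2) and the standard library are available. Lean on these libraries where they do the work, as an engineer would, in place of code of your own. Each camera call takes 0.05 s, during which the arm holds its last target. There are 200 camera calls.

## Working session

There is one attempt and no reset: what is moved stays moved. The work goes in short steps, Python scripts to look and compute and a tool call to move; the robot and the scene stay as the last step left them, time stands still between calls to the robot, and variables do not carry over. Pictures are saved under pics/ and viewed, at most 10 in all, crops included, and the job is handed in when it is done.

Besides the shell and the picture viewer there is one more tool, called as name(argument=value, ...) on one line, values as JSON. carry_out: Moves the arm, as the interface text tells. Its arguments: {"type":"object","properties":{"xyz":{"type":"array","items":{"type":"array","items":{"type":"number","minimum":-1,"maximum":1}}},"delta_rot":{"type":"array","items":{"type":"array","items":{"type":"number","minimum":-1,"maximum":1}}},"claw":{"type":"array","items":{"type":"number"}},"squeeze":{"type":"number"}},"required":["xyz","delta_rot","claw"]}

```bash
mkdir -p pics
python3 - <<'E'
from rig import bot
import cv2,numpy as np
np.set_printoptions(precision=4,suppress=True)
s=bot.sense()
for k in s: print(k,np.array(s[k]))
for n in("scene","top"):
    cv2.imwrite(f"pics/{n}0.png",bot.capture(n)); p=bot.camera_params(n)
    for k in p: print(k,np.array(p[k]).tolist())
E
```

```text
t 0.0
joint_pos [-1.3778  0.6293  0.0384  1.5183 -0.027   0.9963 -0.02  ]
qd [-0.0011 -0.0005 -0.     -0.0027 -0.0004 -0.0005 -0.0016]
joint_efforts [  0.0004 -54.971    1.1436 -18.6633  -0.0523   0.0238   0.0001]
tcp_pos [166.1218 627.7407 204.5938]
orientation [[-0.9667  0.2559 -0.0005]
 [ 0.2559  0.9667 -0.0018]
 [ 0.     -0.0018 -1.    ]]
wrist_force [-0.2534 -0.5075  0.8789]
moment [ 0.0293 -0.0152 -0.0076]
grasp_force 0.0
grip_width 1.0023782387624403
intrinsics [[474.50400810299146, 0.0, 327.3933311844657], [0.0, 474.50400810299146, 243.03718538118102], [0.0, 0.0, 1.0]]
origin [1436.498903883817, -169.21027725325703, 672.9435440480814]
rotation [[0.19214933706242013, 0.5293933534118429, -0.8263300246450179], [0.9812095379139314, -0.0886169402791758, 0.17139101669074217], [0.017506426625719697, -0.8437355718819258, -0.5364734940030846]]
intrinsics [[556.2625486621555, 0.0, 325.09019646546693], [0.0, 556.2625486621555, 248.3405624210737], [0.0, 0.0, 1.0]]
origin [406.2469742400325, -18.89181582097306, 1434.601331598276]
rotation [[-0.006459408012988201, -0.9948384968200985, 0.1012652027739454], [-0.9999788815285459, 0.0064987012388752945, 5.813025047005474e-05], [-0.0007159225097193846, -0.10126268872064569, -0.9948594651145586]]
```

View pics/scene0.png

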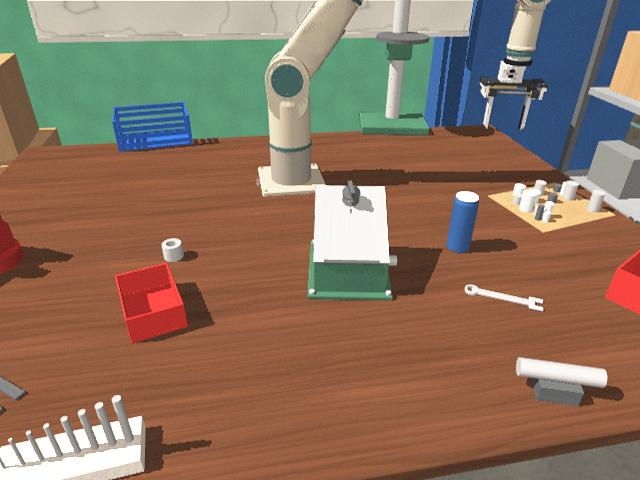

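View pics/top0.png

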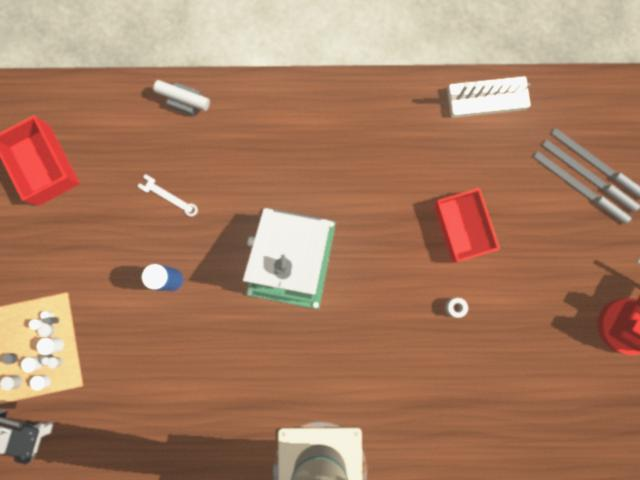

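Scene view: the cover stands half open on the green case at about (350,230), with the stud at (351,195). Top view: case at about (290,258), stud at (283,265). I'll enlarge both.

Run:
```python
import cv2
a=cv2.imread("pics/top0.png")[195:320,230:350]; b=cv2.imread("pics/scene0.png")[170:310,295:405]
a=cv2.resize(a,None,fx=4,fy=4,interpolation=2); b=cv2.resize(b,None,fx=3.57,fy=3.57,interpolation=2)[:500]
cv2.imwrite("pics/c0.png",cv2.hconcat([a[:499],b[:499,:310]]) if 0 else a)
cv2.imwrite("pics/c1.png",cv2.resize(cv2.imread("pics/scene0.png")[170:310,295:405],None,fx=4,fy=4,interpolation=2))
```

```text
(no output)
```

View pics/c0.png

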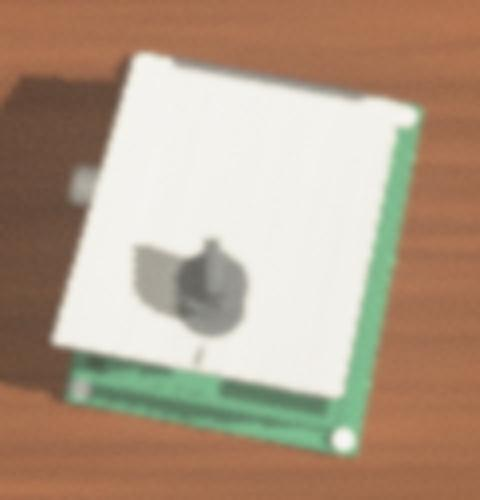

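View pics/c1.png

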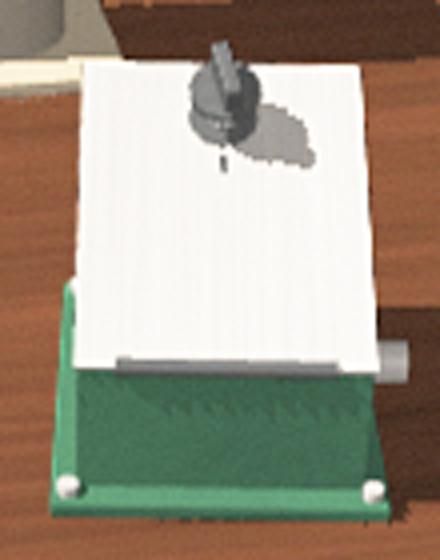

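```bash
cat > h.py <<'E'
import numpy as np,cv2
from rig import bot
np.set_printoptions(precision=3,suppress=True)
def proj(n,P):
    c=bot.camera_params(n);q=(np.asarray(P)-c["origin"])@np.array(c["rotation"])
    u=q@np.array(c["intrinsics"]).T; return u[:,:2]/u[:,2:]
def case(p,P):
    x,y,w=p[:3];c,s=np.cos(w),np.sin(w)
    return np.asarray(P,float)@np.array([[c,-s,0],[s,c,0],[0,0,1]]).T+[x,y,0]
def cover(p,P):  # hinge-frame points -> world
    a=p[3];c,s=np.cos(a),np.sin(a);P=np.asarray(P,float)
    # -x edge swings up
    return case(p,np.c_[95+c*P[:,0]+s*P[:,2],P[:,1],92-s*P[:,0]+c*P[:,2]])
E
python3 - <<'E'
from h import *
from scipy.optimize import least_squares
t=lambda a:np.array(a)/4+[230,195]; s=lambda a:np.array(a)/4+[295,170]
def f(p):
    r=[proj("top",cover(p,[[-200,82,5],[-200,-82,5],[5,82,5]]))-t([[52,343],[343,397],[137,55]]),
       proj("top",case(p,[[-115,-95,6],[115,-95,12]]))-t([[357,455],[424,106]]),
       proj("scene",cover(p,[[-200,-82,5],[-200,82,5],[5,-82,5],[5,82,5]]))-s([[83,63],[360,66],[75,367],[377,373]]),
       proj("scene",case(p,[[115,-95,0],[115,95,0]]))-s([[50,515],[390,516]])]
    return np.vstack(r).ravel()
r=least_squares(f,[450,60,-.2,.4],loss='soft_l1')
print(r.x,r.cost);print(f(r.x).reshape(-1,2))
p=r.x;np.save("p.npy",p)
print("edge",cover(p,[[-200,0,5]]),"wing",cover(p,[[-160,0,44]]),"wingtop",cover(p,[[-160,0,54]]))
print("hinge",cover(p,[[0,0,0]])); p[3]=0;print("shut edge",cover(p,[[-200,0,5]]),"wing",cover(p,[[-160,0,44]]))
E
```

```text
[526.712  70.628  -0.188   0.457] 5.691395642898989
[[-0.251  0.133]
 [-1.178 -0.165]
 [-1.319 -0.468]
 [-0.641  0.285]
 [-1.277 -0.533]
 [-1.239 -0.234]
 [-1.321 -0.056]
 [-0.836 -0.52 ]
 [ 0.075 -1.17 ]
 [-0.599  0.706]
 [-0.366  1.306]]
edge [[445.931  85.964 184.827]] wing [[498.112  76.058 202.148]] wingtop [[502.452  75.234 211.119]]
hinge [[620.045  52.909  92.   ]]
shut edge [[423.555  90.213  97.   ]] wing [[462.853  82.752 136.   ]]
```

The fit is consistent: case at (527, 71), yaw -0.19, and cover at 0.46 rad, with residuals around 1 px. Next I'll move above a push point beside the stud with the fingers shut.

carry_out(xyz=[[0,0,-0.5],[0,0,-0.7],[-0.49,-0.54,0],[-0.49,-0.54,0],[-0.49,-0.54,0],[-0.49,-0.54,0],[-0.49,-0.54,0],[-0.49,-0.54,0]], delta_rot=[[0,0,-0.51],[0,0,0],[0,0,0],[0,0,0],[0,0,0],[0,0,0],[0,0,0],[0,0,0]], claw=[1,1,1,1,1,1,1,1], squeeze=20)

```text
t: 0.9
tcp_pos: [281.0, 440.2, 265.2]
orientation: [[-0.982, 0.186, -0.0], [0.186, 0.982, -0.001], [0.0, -0.001, -1.0]]
wrist_force: [0.3, 0.1, 0.1]
grip_width: 0.356
grasp_force: 0.0
```

carry_out(xyz=[[-0.49,-0.54,0],[-0.49,-0.54,0],[-0.49,-0.54,0],[-0.49,-0.54,0],[-0.49,-0.54,0],[-0.49,-0.54,0],[-0.49,-0.54,0],[-0.49,-0.54,0]], delta_rot=[[0,0,0],[0,0,0],[0,0,0],[0,0,0],[0,0,0],[0,0,0],[0,0,0],[0,0,0]], claw=[1,1,1,1,1,1,1,1])

```text
t: 1.7
tcp_pos: [433.1, 191.6, 265.3]
orientation: [[-0.982, 0.186, -0.0], [0.186, 0.982, -0.0], [0.0, -0.0, -1.0]]
wrist_force: [-0.9, -0.6, 0.2]
grip_width: 0.007
grasp_force: 0.0
```

carry_out(xyz=[[-0.45,-0.48,0],[-0.4,-0.42,0],[0,0,0.4],[0,0,0.6],[0,0,0.4],[0,0,0]], delta_rot=[[0,0,0],[0,0,0],[0,0,0],[0,0,0],[0,0,0],[0,0,0]], claw=[1,1,1,1,1,1])

```text
t: 2.3
tcp_pos: [464.0, 140.1, 193.1]
orientation: [[-0.982, 0.187, -0.006], [0.187, 0.982, -0.002], [0.005, -0.003, -1.0]]
wrist_force: [0.0, -0.9, -0.2]
grip_width: 0.006
grasp_force: 0.0
```

carry_out(xyz=[[-0.24,-0.1,0],[0,0,0.15],[0,0,0.1],[0,0,0.1],[0,0,0.1],[0,0,0.1]], delta_rot=[[0,0,0],[0,0,0],[0,0,0],[0,0,0],[0,0,0],[0,0,0]], claw=[1,1,1,1,1,1])

```text
t: 2.9
tcp_pos: [476.9, 134.0, 167.7]
orientation: [[-0.983, 0.186, 0.0], [0.186, 0.983, 0.0], [0.0, 0.0, -1.0]]
wrist_force: [0.3, 0.1, 0.8]
grip_width: 0.005
grasp_force: 0.5
```

carry_out(xyz=[[0,0,0.1],[0,0,0.1],[0,0,0.1],[0,0,0.1],[0,0,0.1],[0,0,0.1]], delta_rot=[[0,0,0],[0,0,0],[0,0,0],[0,0,0],[0,0,0],[0,0,0]], claw=[1,1,1,1,1,1])

```text
t: 3.5
tcp_pos: [477.0, 133.7, 137.5]
orientation: [[-0.982, 0.187, -0.0], [0.187, 0.982, -0.0], [0.0, -0.0, -1.0]]
wrist_force: [-0.2, 0.6, 1.3]
grip_width: 0.003
grasp_force: 0.4
```

carry_out(xyz=[[0,0,0.1],[0,0,0.1],[0,0,0.1],[0,0,0.1],[0,0,0.1],[0,0,0.1],[0,0,0.05],[0,0,0.04]], delta_rot=[[0,0,0],[0,0,0],[0,0,0],[0,0,0],[0,0,0],[0,0,0],[0,0,0],[0,0,0]], claw=[1,1,1,1,1,1,1,1])

```text
t: 4.3
tcp_pos: [476.9, 133.7, 103.2]
orientation: [[-0.982, 0.186, -0.0], [0.186, 0.982, -0.0], [0.0, -0.0, -1.0]]
wrist_force: [-0.9, -0.3, 0.5]
grip_width: 0.005
grasp_force: 0.4
```

carry_out(xyz=[[0,0,0.03],[0,0,0.02],[0,0,0.02],[0,0,0]], delta_rot=[[0,0,0],[0,0,0],[0,0,0],[0,0,0]], claw=[1,1,1,1])

```text
t: 4.7
tcp_pos: [477.2, 133.7, 99.9]
orientation: [[-0.982, 0.187, 0.0], [0.187, 0.982, 0.0], [-0.0, 0.0, -1.0]]
wrist_force: [0.6, -0.4, 0.5]
grip_width: 0.008
grasp_force: 0.0
```

carry_out(xyz=[[0,0,0.02],[0,0,0.02],[0,0,0.02],[0,0,0]], delta_rot=[[0,0,0],[0,0,0],[0,0,0],[0,0,0]], claw=[1,1,1,1])

```text
t: 5.1
tcp_pos: [477.2, 133.8, 97.3]
orientation: [[-0.982, 0.187, 0.0], [0.187, 0.982, 0.0], [-0.0, 0.0, -1.0]]
wrist_force: [-1.6, -0.4, 4.3]
grip_width: 0.002
grasp_force: 2.0
```

carry_out(xyz=[[0,0,0.02],[0,0,0.01],[0,0,0]], delta_rot=[[0,0,0],[0,0,0],[0,0,0]], claw=[1,1,1])

```text
t: 5.4
tcp_pos: [477.3, 133.8, 97.1]
orientation: [[-0.982, 0.187, 0.001], [0.187, 0.982, 0.001], [-0.001, 0.001, -1.0]]
wrist_force: [-3.7, -1.2, 17.6]
grip_width: 0.002
grasp_force: 9.1
```

Force rose sharply at z=97, so the cover is shut on the case. Lifting off to look at the wing.

carry_out(xyz=[[0,0,-0.3],[0,0,-0.7],[0,0,-0.8],[0,0,-0.6],[0.04,-0.5,-0.2],[0.04,-0.55,0],[0,0,0],[0,0,0]], delta_rot=[[0,0,0],[0,0,0],[0,0,0],[0,0,0],[0,0,0],[0,0,0],[0,0,0],[0,0,0]], claw=[1,1,1,1,0.5,0.5,0.5,0.5])

```text
t: 6.2
tcp_pos: [463.4, 82.9, 225.5]
orientation: [[-0.982, 0.188, 0.0], [0.188, 0.982, 0.0], [-0.0, 0.001, -1.0]]
wrist_force: [0.9, 0.2, 1.0]
grip_width: 0.308
grasp_force: 0.0
```

Run:
```python
from h import *
c=bot.camera_params("wrist");w=bot.capture("wrist");cv2.imwrite("pics/w1.png",w)
for k in c: print(k,np.array(c[k]).tolist())
s=bot.sense();print(s["tcp_pos"],s["joint_pos"])
a=bot.capture("scene");cv2.imwrite("pics/s1.png",a)
b=cv2.resize(a[195:300,300:400],(571,600),interpolation=2)
cv2.imwrite("pics/c2.png",b)
```

```text
intrinsics [[371.64829954431775, 0.0, 327.60855772931967], [0.0, 371.64829954431775, 239.46996584162622], [0.0, 0.0, 1.0]]
origin [400.3186855888727, 94.79489065713285, 405.3452269090479]
rotation [[0.18678454567354108, 0.956799839993831, 0.2228129253102368], [0.9824008834475266, -0.1819618206276501, -0.04217108055749816], [0.00019416241904213498, 0.22676852079079932, -0.9739486640882592]]
[463.432  83.593 225.306] [-0.359  0.351  0.163  1.977 -0.078  0.819  1.231]
```

View pics/w1.png

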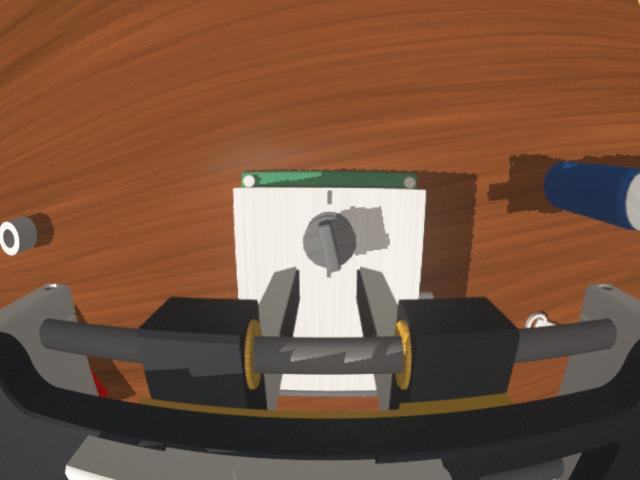

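View pics/c2.png

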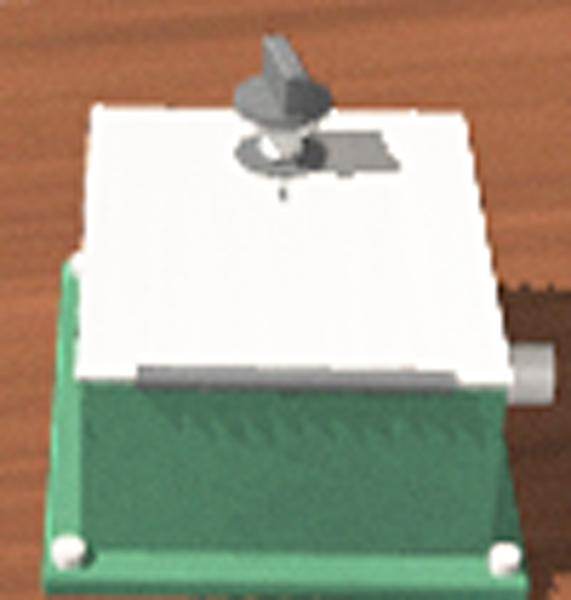

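Wrist view: the cover is shut. The wing runs from about (322,220) to (334,272), turned counter-clockwise from the mark at (330,197). I'll enlarge it to measure.

Run:
```python
import cv2
a=cv2.imread("pics/w1.png")[185:285,265:395]
cv2.imwrite("pics/c3.png",cv2.resize(a,None,fx=6,fy=6,interpolation=2))
```

```text
(no output)
```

View pics/c3.png

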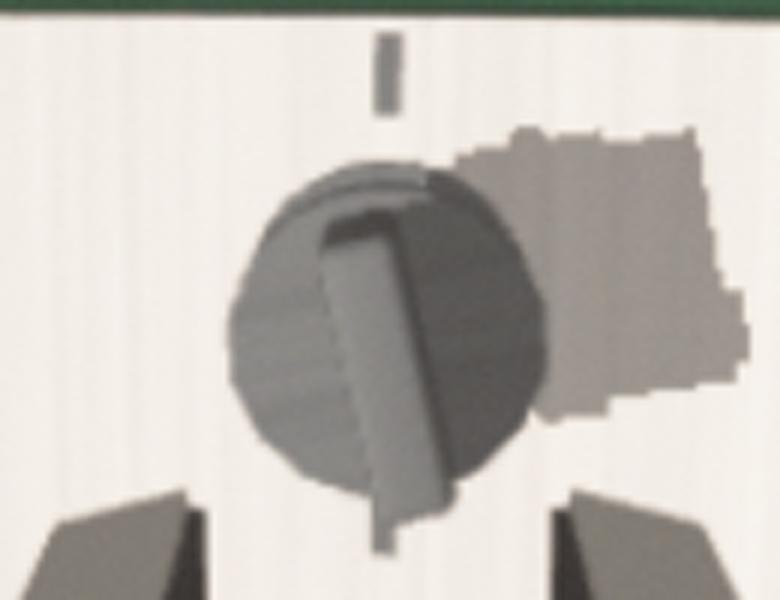

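```bash
cat >> h.py <<'E'
def fish(c,uv,z):
    K=np.array(c["intrinsics"]);d=(np.array(uv,float)-K[:2,2])/K[0,0];r=np.linalg.norm(d,axis=1)
    v=np.c_[d/r[:,None]*np.sin(r)[:,None],np.cos(r)]@np.array(c["rotation"]).T
    o=np.array(c["origin"]);return o+v*((z-o[2])/v[:,2])[:,None]
E
python3 - <<'E'
from h import *
c=bot.camera_params("wrist")
g=lambda a:np.array(a)/6+[265,185]
w=fish(c,g([[322,245],[385,232],[378,522],[448,508]]),146);m=fish(c,g([[389,75],[384,545]]),97.5)
print(w,m); A=(w[0]+w[1])/2;B=(w[2]+w[3])/2
an=lambda v:np.arctan2(v[1],v[0])
for n,v in(("wing",B-A),("L",w[2]-w[0]),("R",w[3]-w[1]),("marks",m[1]-m[0])):print(n,an(v),np.linalg.norm(v))
print("ctr",(A+B)/2,m.mean(0), "thick",np.linalg.norm(w[1]-w[0]))
e=fish(c,g([[0,12],[780,18]]),97);print("edge dir",an(e[1]-e[0])-np.pi/2)
E
```

```text
[[448.728  80.242 146.   ]
 [448.567  87.857 146.   ]
 [483.768  80.416 146.   ]
 [483.585  89.132 146.   ]] [[435.881  91.007  97.5  ]
 [502.982  77.762  97.5  ]]
wing 0.020676096747516425 35.03616420385273
L 0.004964023076049932 35.04002802694307
R 0.03638775680283773 35.04095039470149
marks -0.19488932503583442 68.39502880150756
ctr [466.162  84.412 146.   ] [469.431  84.384  97.5  ] thick 7.6171190257329595
edge dir -0.19274429817173644
```

Wing yaw is +0.02 against the case's -0.193, so the stud sits at about -0.21 rad. Its centre is near (465, 84). Aligning the tool to the wing and descending with narrowed fingers.

carry_out(xyz=[[-0.03,0,0],[0,0,0],[0,0,0.3],[0,0,0.6],[0,0,0.6],[0,0,0.3],[0,0,0],[0,0,0]], delta_rot=[[0,0,-0.75],[0,0,-0.75],[0,0,0],[0,0,0],[0,0,0],[0,0,0],[0,0,0],[0,0,0]], claw=[0.72,0.72,0.72,0.72,0.72,0.72,0.72,0.72], squeeze=15)

```text
t: 7.1
tcp_pos: [465.0, 83.4, 135.4]
orientation: [[-1.0, -0.023, -0.0], [-0.023, 1.0, 0.0], [0.0, 0.0, -1.0]]
wrist_force: [-0.0, -0.9, 0.3]
grip_width: 0.277
grasp_force: 0.0
```

Run:
```python
from h import *
c=bot.camera_params("wrist");w=bot.capture("wrist");cv2.imwrite("pics/w2.png",w)
s=bot.sense();print(s["tcp_pos"],s["orientation"][0],s["grip_width"],s["joint_pos"],np.array(c["origin"]))
cv2.imwrite("pics/c4.png",cv2.resize(w[170:320,230:430],None,fx=4,fy=4,interpolation=2))
```

```text
[465.427  83.327 135.912] [-1.    -0.023  0.001] 0.27933851996343634 [-0.3    0.488  0.089  2.074 -0.077  0.582  1.437] [400.955  81.688 315.261]
```

View pics/c4.png

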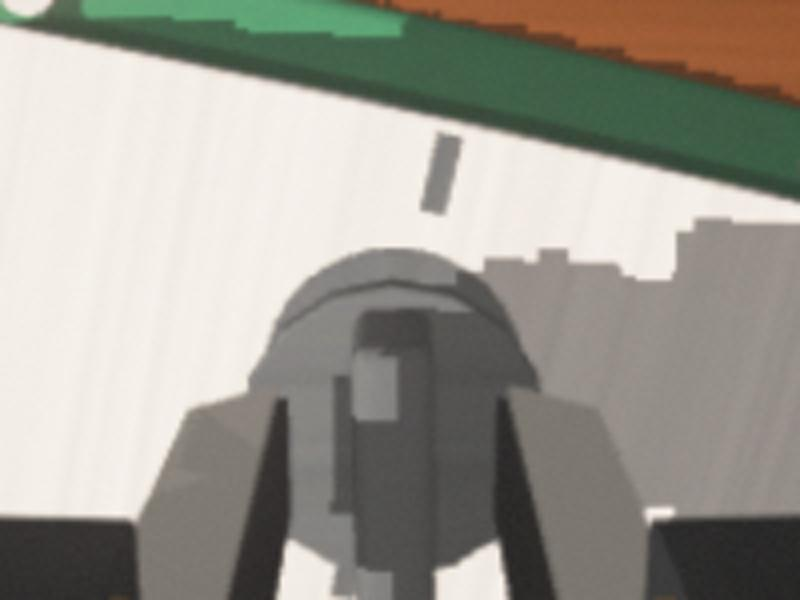

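The wing stands midway between the fingers and parallel to them. I'll check its x-centre from its front edge and the flange rim.

Run:
```python
from h import *
c=bot.camera_params("wrist");g=lambda a:np.array(a)/4+[230,170]
print(fish(c,g([[393,347]]),146)+[18,0,0],fish(c,g([[393,312]]),126)+[18,0,0],fish(c,g([[392,281]]),126)+[21,0,0],fish(c,g([[392,249]]),121)+[21,0,0])
```

```text
[[467.181  83.017 146.   ]] [[468.048  83.07  126.   ]] [[466.855  82.838 126.   ]] [[463.631  82.766 121.   ]]
```

carry_out(xyz=[[0,0,0.06],[0,0,0.04],[0,0,0.02],[0,0,0.02],[0,0,0]], delta_rot=[[0,0,0],[0,0,0],[0,0,0],[0,0,0],[0,0,0]], claw=[0.72,0.72,0.72,0.72,0.72])

```text
t: 7.65
tcp_pos: [464.8, 82.6, 128.5]
orientation: [[-1.0, -0.022, 0.0], [-0.022, 1.0, 0.0], [-0.0, 0.0, -1.0]]
wrist_force: [-0.2, 0.5, 1.2]
grip_width: 0.281
grasp_force: 0.0
```

carry_out(xyz=[[-0.02,0,0.02],[0,0,0.02],[0,0,0]], delta_rot=[[0,0,0],[0,0,0],[0,0,0]], claw=[0.72,0.72,0.72])

```text
t: 7.95
tcp_pos: [465.8, 82.7, 126.4]
orientation: [[-1.0, -0.022, -0.0], [-0.022, 1.0, 0.0], [0.0, 0.0, -1.0]]
wrist_force: [-0.6, 0.2, 1.1]
grip_width: 0.28
grasp_force: 0.0
```

carry_out(xyz=[[0,0,0.01],[0,0,0]], delta_rot=[[0,0,0],[0,0,0]], claw=[0.72,0.72])

```text
t: 8.15
tcp_pos: [465.8, 82.7, 126.1]
orientation: [[-1.0, -0.022, 0.0], [-0.022, 1.0, 0.0], [-0.0, 0.0, -1.0]]
wrist_force: [-0.2, -0.5, 3.5]
grip_width: 0.281
grasp_force: 1.6
```

Flange contact at z≈126 as expected. Backing off slightly, then gripping.

carry_out(xyz=[[0,0,-0.01],[0,0,0],[0,0,0],[0,0,0],[0,0,0],[0,0,0]], delta_rot=[[0,0,0],[0,0,0],[0,0,0],[0,0,0],[0,0,0],[0,0,0]], claw=[1,1,1,1,1,1], squeeze=20)

```text
t: 8.75
tcp_pos: [465.8, 83.4, 126.4]
orientation: [[-1.0, -0.022, 0.0], [-0.022, 1.0, 0.001], [-0.0, 0.001, -1.0]]
wrist_force: [-1.2, 3.5, 0.1]
grip_width: 0.102
grasp_force: 20.0
```

Run:
```python
from h import *
s=bot.sense()
for k in("tcp_pos","orientation","wrist_force","moment","grip_width","grasp_force"):print(k,np.array(s[k]))
```

```text
tcp_pos [465.756  83.406 126.445]
orientation [[-1.    -0.022  0.   ]
 [-0.022  1.     0.001]
 [-0.     0.001 -1.   ]]
wrist_force [-1.183  3.527  0.059]
moment [0.952 0.064 0.05 ]
grip_width 0.10185804906959431
grasp_force 19.985340535640717
```

carry_out(xyz=[[0,0.02,0],[0,0,0],[0,0,0],[0,0,0],[0,0,0],[0,0,0],[0,0,0]], delta_rot=[[0,0,0],[0,0,0.4],[0,0,0.4],[0,0,0.4],[0,0,0.33],[0,0,0],[0,0,0]], claw=[1,1,1,1,1,1,1])

```text
t: 9.45
tcp_pos: [465.8, 83.5, 126.4]
orientation: [[-0.982, 0.19, -0.0], [0.19, 0.982, -0.0], [-0.0, -0.0, -1.0]]
wrist_force: [0.4, 1.4, -0.0]
grip_width: 0.104
grasp_force: 20.0
```

```bash
cat > st.py <<'E'
from h import *
s=bot.sense()
R=np.array(s["orientation"])
print("yaw",np.arctan2(-R[0,1],R[1,1]))
for k in("t","tcp_pos","wrist_force","moment","grip_width","grasp_force"):print(k,np.array(s[k]))
w=bot.capture("wrist");cv2.imwrite("pics/cur.png",cv2.resize(w[170:320,230:430],None,fx=4,fy=4,interpolation=2))
E
python3 st.py
```

```text
yaw -0.19082800517870327
t 9.45
tcp_pos [465.76   83.461 126.445]
wrist_force [ 0.358  1.419 -0.041]
moment [0.395 0.045 0.009]
grip_width 0.103791397913599
grasp_force 19.98769909143448
```

View pics/cur.png

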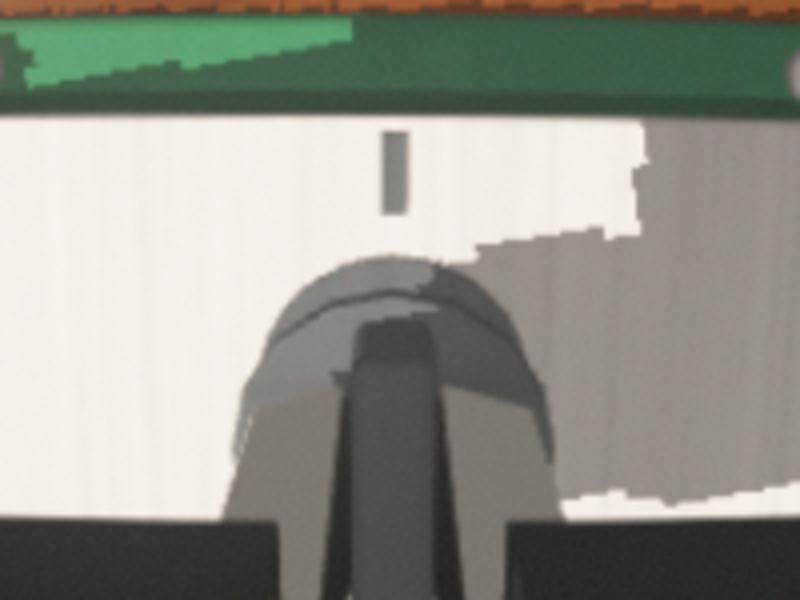

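Lined up: the wing and the mark, at (393,170), are parallel and centred. Pressing in, 1 mm per row.

carry_out(xyz=[[0,0,0.02],[0,0,0.02],[0,0,0.02],[0,0,0.02]], delta_rot=[[0,0,0],[0,0,0],[0,0,0],[0,0,0]], claw=[1,1,1,1])

```text
t: 9.9
tcp_pos: [465.8, 83.5, 122.6]
orientation: [[-0.982, 0.191, 0.0], [0.191, 0.982, -0.0], [-0.0, -0.0, -1.0]]
wrist_force: [-0.7, 0.4, 5.0]
grip_width: 0.104
grasp_force: 20.0
```

carry_out(xyz=[[0,0,0.02],[0,0,0.02],[0,0,0]], delta_rot=[[0,0,0],[0,0,0],[0,0,0]], claw=[1,1,1])

```text
t: 10.2
tcp_pos: [465.8, 83.5, 120.6]
orientation: [[-0.982, 0.191, 0.0], [0.191, 0.982, -0.0], [-0.0, -0.0, -1.0]]
wrist_force: [-1.0, -0.1, 5.7]
grip_width: 0.106
grasp_force: 20.0
```

carry_out(xyz=[[0,0,0.02],[0,0,0.02],[0,0,0]], delta_rot=[[0,0,0],[0,0,0],[0,0,0]], claw=[1,1,1])

```text
t: 10.5
tcp_pos: [465.8, 83.5, 118.6]
orientation: [[-0.982, 0.191, 0.0], [0.191, 0.982, -0.0], [-0.0, -0.0, -1.0]]
wrist_force: [-1.0, 0.5, 7.1]
grip_width: 0.104
grasp_force: 20.0
```

carry_out(xyz=[[0,0,0.02],[0,0,0.02],[0,0,0]], delta_rot=[[0,0,0],[0,0,0],[0,0,0]], claw=[1,1,1])

```text
t: 10.8
tcp_pos: [465.8, 83.5, 116.7]
orientation: [[-0.982, 0.191, 0.0], [0.191, 0.982, -0.0], [-0.0, 0.0, -1.0]]
wrist_force: [-1.4, 1.0, 8.3]
grip_width: 0.107
grasp_force: 20.0
```

carry_out(xyz=[[0,0,0.01],[0,0,0]], delta_rot=[[0,0,0],[0,0,0]], claw=[1,1])

```text
t: 11.0
tcp_pos: [465.8, 83.5, 116.3]
orientation: [[-0.982, 0.191, 0.0], [0.191, 0.982, 0.0], [-0.0, 0.0, -1.0]]
wrist_force: [-2.0, 0.7, 8.3]
grip_width: 0.103
grasp_force: 20.0
```

carry_out(xyz=[[0,0,0.01],[0,0,0]], delta_rot=[[0,0,0],[0,0,0]], claw=[1,1])

```text
t: 11.2
tcp_pos: [465.8, 83.5, 115.8]
orientation: [[-0.982, 0.191, 0.0], [0.191, 0.982, 0.0], [-0.0, 0.0, -1.0]]
wrist_force: [-1.4, 1.3, 8.8]
grip_width: 0.099
grasp_force: 20.0
```

carry_out(xyz=[[0,0,0.01],[0,0,0]], delta_rot=[[0,0,0],[0,0,0]], claw=[1,1])

```text
t: 11.4
tcp_pos: [465.8, 83.5, 115.4]
orientation: [[-0.982, 0.191, 0.0], [0.191, 0.982, 0.0], [-0.0, 0.0, -1.0]]
wrist_force: [-1.6, 0.7, 8.6]
grip_width: 0.103
grasp_force: 20.0
```

carry_out(xyz=[[0,0,0.01],[0,0,0]], delta_rot=[[0,0,0],[0,0,0]], claw=[1,1])

```text
t: 11.6
tcp_pos: [465.8, 83.5, 114.9]
orientation: [[-0.982, 0.191, 0.0], [0.191, 0.982, 0.0], [-0.0, 0.0, -1.0]]
wrist_force: [-2.0, 1.0, 8.5]
grip_width: 0.105
grasp_force: 20.0
```

carry_out(xyz=[[0,0,0.01],[0,0,0]], delta_rot=[[0,0,0],[0,0,0]], claw=[1,1])

```text
t: 11.8
tcp_pos: [465.8, 83.5, 114.4]
orientation: [[-0.982, 0.191, 0.0], [0.191, 0.982, 0.0], [-0.0, 0.0, -1.0]]
wrist_force: [-1.2, 0.7, 9.3]
grip_width: 0.105
grasp_force: 20.0
```

carry_out(xyz=[[0,0,0.01],[0,0,0]], delta_rot=[[0,0,0],[0,0,0]], claw=[1,1])

```text
t: 12.0
tcp_pos: [465.8, 83.5, 113.9]
orientation: [[-0.982, 0.191, 0.0], [0.191, 0.982, 0.0], [-0.0, 0.0, -1.0]]
wrist_force: [-1.3, 0.7, 10.1]
grip_width: 0.108
grasp_force: 20.0
```

carry_out(xyz=[[0,0,0.01],[0,0,0]], delta_rot=[[0,0,0],[0,0,0]], claw=[1,1])

```text
t: 12.2
tcp_pos: [465.8, 83.5, 113.4]
orientation: [[-0.982, 0.191, 0.0], [0.191, 0.982, 0.0], [-0.0, 0.0, -1.0]]
wrist_force: [-0.9, 1.3, 10.2]
grip_width: 0.104
grasp_force: 20.0
```

carry_out(xyz=[[0,0,0.01],[0,0,0]], delta_rot=[[0,0,0],[0,0,0]], claw=[1,1])

```text
t: 12.4
tcp_pos: [465.8, 83.5, 113.0]
orientation: [[-0.982, 0.191, 0.0], [0.191, 0.982, 0.0], [-0.0, 0.0, -1.0]]
wrist_force: [-2.2, 1.9, 8.8]
grip_width: 0.106
grasp_force: 20.0
```

carry_out(xyz=[[0,0,0.01],[0,0,0]], delta_rot=[[0,0,0],[0,0,0]], claw=[1,1])

```text
t: 12.6
tcp_pos: [465.8, 83.5, 112.5]
orientation: [[-0.982, 0.191, 0.0], [0.191, 0.982, 0.0], [-0.0, 0.0, -1.0]]
wrist_force: [-1.9, 0.6, 9.5]
grip_width: 0.104
grasp_force: 20.0
```

carry_out(xyz=[[0,0,0.01],[0,0,0]], delta_rot=[[0,0,0],[0,0,0]], claw=[1,1])

```text
t: 12.8
tcp_pos: [465.8, 83.5, 112.2]
orientation: [[-0.982, 0.191, 0.0], [0.191, 0.982, 0.0], [-0.0, 0.0, -1.0]]
wrist_force: [-3.3, 1.5, 13.3]
grip_width: 0.109
grasp_force: 20.0
```

carry_out(xyz=[[0,0,0.01],[0,0,0]], delta_rot=[[0,0,0],[0,0,0]], claw=[1,1])

```text
t: 13.0
tcp_pos: [465.9, 83.5, 112.0]
orientation: [[-0.982, 0.191, 0.001], [0.191, 0.982, 0.0], [-0.0, 0.0, -1.0]]
wrist_force: [-4.6, 0.9, 16.3]
grip_width: 0.102
grasp_force: 20.0
```

Clear landing: the force rose from 9.5 to 16.3 N over 1 mm of travel, about 14 mm in. Easing off 0.5 mm and starting the clockwise turn.

carry_out(xyz=[[0,0,-0.01],[0,0,0],[0,0,0],[0,0,0],[0,0,0]], delta_rot=[[0,0,0],[0,0,0.4],[0,0,0.4],[0,0,0.4],[0,0,0]], claw=[1,1,1,1,1])

```text
t: 13.5
tcp_pos: [465.8, 83.5, 112.2]
orientation: [[-0.936, 0.353, 0.0], [0.353, 0.936, 0.0], [-0.0, 0.0, -1.0]]
wrist_force: [-2.0, 0.8, 12.4]
grip_width: 0.106
grasp_force: 20.0
```

```bash
python3 st.py
```

```text
yaw -0.3607005065592472
t 13.5
tcp_pos [465.83   83.471 112.219]
wrist_force [-1.957  0.831 12.449]
moment [ 0.166  0.652 -0.001]
grip_width 0.10583091334174839
grasp_force 20.002752542495728
```

carry_out(xyz=[[0,0,0],[0,0,0],[0,0,0],[0,0,0],[0,0,0],[0,0,0]], delta_rot=[[0,0,0.4],[0,0,0.5],[0,0,0.5],[0,0,0.5],[0,0,0.5],[0,0,0]], claw=[1,1,1,1,1,1])

```text
t: 14.15
tcp_pos: [465.8, 83.4, 112.2]
orientation: [[-0.767, 0.641, 0.0], [0.641, 0.767, 0.0], [-0.0, 0.0, -1.0]]
wrist_force: [-2.5, 0.7, 13.3]
grip_width: 0.103
grasp_force: 20.0
```

carry_out(xyz=[[0,0,0],[0,0,0],[0,0,0],[0,0,0],[0,0,0]], delta_rot=[[0,0,0.5],[0,0,0.5],[0,0,0.5],[0,0,0.5],[0,0,0]], claw=[1,1,1,1,1])

```text
t: 14.65
tcp_pos: [465.7, 83.4, 112.2]
orientation: [[-0.561, 0.828, 0.0], [0.828, 0.561, 0.0], [0.0, 0.0, -1.0]]
wrist_force: [-3.2, 0.6, 12.5]
grip_width: 0.101
grasp_force: 20.0
```

```bash
python3 st.py
```

```text
yaw -0.9754635350691181
t 14.65
tcp_pos [465.723  83.368 112.211]
wrist_force [-3.17   0.588 12.533]
moment [ 0.04   0.713 -0.029]
grip_width 0.10111174422143417
grasp_force 20.003086924552917
```

carry_out(xyz=[[0,0,0],[0,0,0],[0,0,0],[0,0,0],[0,0,0],[0,0,0]], delta_rot=[[0,0,0.5],[0,0,0.5],[0,0,0.5],[0,0,0.5],[0,0,0.5],[0,0,0]], claw=[1,1,1,1,1,1])

```text
t: 15.3
tcp_pos: [465.6, 83.3, 112.2]
orientation: [[-0.244, 0.97, -0.0], [0.97, 0.244, 0.0], [0.0, -0.0, -1.0]]
wrist_force: [-3.4, 0.8, 12.8]
grip_width: 0.103
grasp_force: 20.0
```

carry_out(xyz=[[0,0,0],[0,0,0],[0,0,0],[0,0,0],[0,0,0],[0,0,0],[0,0,0],[0,0,0]], delta_rot=[[0,0,0.5],[0,0,0.5],[0,0,0.5],[0,0,0.5],[0,0,0.5],[0,0,0.5],[0,0,0],[0,0,0]], claw=[1,1,1,1,1,1,1,1])

```text
t: 16.1
tcp_pos: [465.5, 83.3, 112.2]
orientation: [[0.17, 0.985, -0.0], [0.985, -0.17, 0.0], [0.0, -0.0, -1.0]]
wrist_force: [-3.0, -0.2, 14.3]
grip_width: 0.101
grasp_force: 20.0
```

```bash
python3 st.py
```

```text
yaw -1.7419435047755374
t 16.1
tcp_pos [465.541  83.343 112.178]
wrist_force [-3.042 -0.248 14.326]
moment [ 0.151  0.799 -0.005]
grip_width 0.10088367919996372
grasp_force 20.002826750278473
```

carry_out(xyz=[[0,0,-0.02],[0,0,-0.02],[0,0,0]], delta_rot=[[0,0,0],[0,0,0],[0,0,0]], claw=[1,1,1])

```text
t: 16.45
tcp_pos: [465.5, 83.3, 113.9]
orientation: [[0.17, 0.985, -0.0], [0.985, -0.17, 0.0], [0.0, -0.0, -1.0]]
wrist_force: [-0.9, 1.2, 9.2]
grip_width: 0.104
grasp_force: 20.0
```

carry_out(xyz=[[0,0,-0.01],[0,0,-0.01],[0,0,0]], delta_rot=[[0,0,0],[0,0,0],[0,0,0]], claw=[1,1,1])

```text
t: 16.75
tcp_pos: [465.5, 83.3, 114.9]
orientation: [[0.17, 0.985, -0.0], [0.985, -0.17, 0.0], [0.0, -0.0, -1.0]]
wrist_force: [-1.6, 1.4, 9.5]
grip_width: 0.107
grasp_force: 20.0
```

carry_out(xyz=[[0,0,-0.01],[0,0,0]], delta_rot=[[0,0,0],[0,0,0]], claw=[1,1])

```text
t: 16.95
tcp_pos: [465.5, 83.3, 115.4]
orientation: [[0.17, 0.985, -0.0], [0.985, -0.17, 0.0], [0.0, -0.0, -1.0]]
wrist_force: [-2.2, 0.3, 8.5]
grip_width: 0.109
grasp_force: 20.0
```

carry_out(xyz=[[0,0,-0.01],[0,0,0]], delta_rot=[[0,0,0],[0,0,0]], claw=[1,1])

```text
t: 17.15
tcp_pos: [465.5, 83.4, 115.5]
orientation: [[0.17, 0.985, -0.001], [0.985, -0.17, -0.0], [-0.0, -0.0, -1.0]]
wrist_force: [-2.0, 0.8, 6.0]
grip_width: 0.103
grasp_force: 20.0
```

The stud stops rising at z≈115.4, 3 mm above the stop, and the spring load is shifting to the notch. Releasing and retreating.

carry_out(xyz=[[0,0,0],[0,0,0],[0,0,0],[0,0,-0.2],[0,0,-0.5],[0,0,-0.8],[0,0,-0.6],[0,0,0]], delta_rot=[[0,0,0],[0,0,0],[0,0,0],[0,0,0],[0,0,0],[0,0,0],[0,0,0],[0,0,0]], claw=[0.6,0.6,0.6,0.6,0.6,0.6,0.6,0.6])

```text
t: 17.95
tcp_pos: [468.3, 83.6, 224.1]
orientation: [[0.17, 0.985, 0.007], [0.985, -0.17, 0.002], [0.003, 0.007, -1.0]]
wrist_force: [0.0, 0.5, -0.0]
grip_width: 0.4
grasp_force: 0.0
```

Run:
```python
from h import *
w=bot.capture("wrist");s=bot.capture("scene");print(bot.sense()["wrist_force"])
cv2.imwrite("pics/fin.png",cv2.hconcat([cv2.resize(w,(400,300)),cv2.resize(s[195:270,300:400],(400,300),interpolation=2)]))
```

```text
[-0.487 -0.199 -0.485]
```

View pics/fin.png

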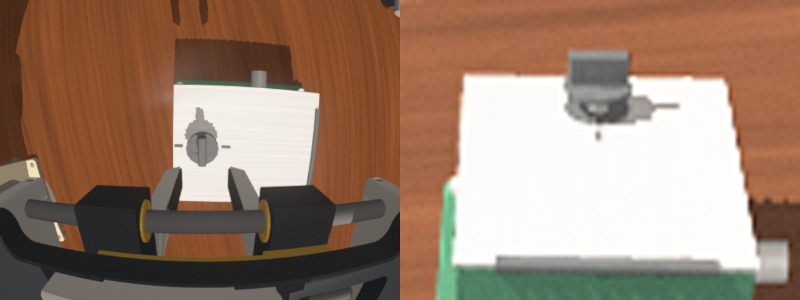

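The cover is shut. The wing lies across the marks, at about (203,148) in the wrist view, and the flange sits visibly lower than before, so the stud is locked and clear of the gripper.

```bash
python3 -c "
from rig import bot
print(bot.hand_in())"
```

```text
the job is handed in; nothing more can be done
None
```

I shut the cover, pressed the stud in about 14 mm until it met its stop, and turned it a quarter turn clockwise; it stayed in, about 11 mm, when I let go, and I handed the job in at about 18 s.

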